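# Set the stirrer shaft's flat to the key rest and hold the collar on it

### The job

First turn the stirrer shaft with the fingers until its flat squarely faces the forked key rest on the bearing block. Then lift the shaft collar (the ring with the set-screw) off the free-spinning turntable, slide it level down over the shaft with its set-screw squarely over the flat, halfway down the flat, and finish still holding it there in the fingers, motionless, with the flat still facing the key rest. Leave the plain spacer ring on the turntable and the hex key, beaker and meter where they are.

Things in the scene. Friction and masses are not known exactly. Their poses are not given: they have to be found in the camera images.
- bearing: Fixed grey bearing block: base plate 110 x 110 x 12 mm with a round boss (92 mm wide at the plate narrowing to 72 mm) up to 45 mm. Origin under its centre on the bench, on the shaft axis; z up; x points from the shaft to the key rest, an upright aluminium fork 26 mm wide, 84 mm tall, 86 to 98 mm out along x.
- key_rest (a point): Bottom of the notch in the key rest's fork, 92 mm from the shaft axis along the block's x, 70 mm above the bench.
- shaft (a joint): Turn of the upright steel stirrer shaft, rad, counter-clockwise positive seen from above; 0 (and any full turn) = its flat faces the key rest. It turns without stops in either direction, holds by bearing friction of about 0.04 N m. It starts anywhere from 0.8 to 2.6.
- flat_mid (a point): Point on the shaft's axis at half the height of its flat, 77 mm above the bench; z up, x points out square to the flat. The flat runs from 59 to 95 mm above the bench (the shaft's top). Below 59 mm the shaft is fully round, a ledge at the flat's foot.
- shaft_top (a point): Centre of the upright steel shaft's top end, 95 mm above the bench, 50 mm above the boss; axes as flat_mid. The shaft is 24 mm in diameter, top chamfered 1.5 mm. One flat makes it a D seen from above: the flat face lies 7.5 mm from the axis, so fingers closed square on the flat and the round side opposite feel 19.5 mm, elsewhere up to 24 mm.
- turntable: Fixed foot of the turntable, origin under its centre on the bench. On it a disc 220 mm in diameter with a dark rubber top, 35 mm above the bench, turns about the vertical axis with almost no friction when anything on it is pushed.
- collar: Aluminium shaft collar lying flat on the turntable disc: ring 48 mm outside, 28 mm bore, 22 mm tall, about 0.12 kg. Origin at the centre of its underside, z up, x towards its set-screw, whose round head, 10 mm in diameter, sticks out to 32 mm from the centre at half height. The screw points within 1.2 rad of the world's +x. To touch, the outside has 16 sides, 47 mm across, two square to y.
- collar_mid (a point): Centre of the collar, at half its height (11 mm above its underside); axes as the collar's.
- screw_tip (a point): End of the set-screw's 6 mm thick tip inside the bore, 9.5 mm from the collar's centre along its x, at half height. Because of it the collar goes down over the shaft only with the screw on the flat's side.
- spacer: Plain aluminium spacer ring without screw, 44 mm outside, 26 mm bore, 16 mm tall, lying on the other side of the turntable disc. Bystander. Origin at the centre of its underside.
- hexkey: L-shaped dark hex key lying on the far part of the bench, 110 x 35 mm, 6 mm thick. Bystander. Origin at the middle of the long leg's underside.
- beaker: Glass beaker 68 mm wide, 85 mm tall, on the bench. Bystander. Origin at the centre of its underside.
- meter: Black hand-held multimeter 150 x 80 x 38 mm lying on the bench. Bystander. Origin at the centre of its underside.
Mind the look-alikes: they are no part of the job. There is more than one size of the bearing; the job needs the largest.

How it is judged:
By the outcome, as a careful person would: the job done as asked, in the order asked, and still so for the second after the job is handed in, while the arm keeps its last pose, push and grip.
It also fails if it takes over 72 s, if anything falls off the work surface, if the arm or the gripper's body presses on something with over 40 N, if the wrist force passes 120 N, or if a joint passes its speed limit or range.

### The arm

A 6-joint arm with a two-finger parallel gripper is mounted at the origin on the work surface. World frame = base frame: x ahead of the robot, y to its left, z up, the work surface at z = 0. Lengths are in mm, angles in rad, forces in N, time in s.
With the tool pointing down it reaches from about 300 to 775 mm from the base axis. Payload 14.6 kg.
Tool frame: the origin (TCP) lies at the very end of the fingers, on their centre line; the grasp point (between the pads) lies 19 mm behind it; z points along the fingers, y is the line along which they close (so a half turn about z gives the same grasp; the last joint's range is limited). The gripper opens to 94 mm and grips with 3 to 60 N. Pads are 16 mm wide; open, the fingers measure 119 mm over their backs; the gripper's body (75 mm by 177 mm) begins 78 mm behind the grasp point.
Start: joints at [1.145, 0.3, 1.521, -0, 1.321, -0.067], TCP at [193.13, 514.966, 205.446] pointing down, gripper open.
Joint ranges: [-3.03, 3.03], [-0.79, 2.21], [0.23, 2.52], [-1.04, 4.18], [0, 3.07], [-2.55, 2.55]. Speed limits (rad/s): [2.22, 2.22, 2.57, 3.14, 3.14, 3.14].

### API

Orientations are given as [roll, pitch, yaw] about the fixed x, y, z axes, in that order (R = Rz(yaw) Ry(pitch) Rx(roll)).
In Python, from cell import manip gives the robot as it stands.
- The arm moves only by the tool servo_tool, never from a script. Its argument "motion" is a list that holds one entry, the list of rows, each a list of 7 numbers: the shift along the world's x, y, z as a fraction of full scale, then the turn, a rotation vector about the world's x, y, z as a fraction of full scale, then the closure, from 0 (fully open) to 1 (shut). In form: [[[x, y, z, rx, ry, rz, gripper], ...]]. A call has 1 to 10 rows; each row is the pose to reach, as a shift and turn from the pose commanded when the call began, turning the shorter way round; what a row does not reach only later rows make up. Full scale, the value 1, is 0.5 m for a shift and pi rad for a turn. A row lasts 1/10 s, in which the tool goes at most 50 mm and 8.59 degrees, less where a joint would pass 70% of its speed; a pose out of reach is approached as far as the arm can. A call with a number of a shift or a turn outside -1 to 1 is refused whole. A call with a gripper value outside its range is refused whole. The fingers move at their own pace and stop on an object; "newtons" is the grip in N (left out, the last holds). Time passes only in rows, so rows that repeat a pose let the fingers close. It gives the time, the measured TCP pose, the force, the opening and the grip force at its end, in the units of the state.
- manip.read_state(): the state, without advancing time (a new reading comes with each control period).
- manip.camera(name): name is "scene" or "top" or "wrist"; returns a dict with "frame" (480x640x3 uint8, red, green, blue), "range_z" (480x640 float32, mm along the optical axis (not along the pixel's ray), 0 where there is no reading), "vfov" (degrees; the focal length in pixels is half the picture's height over the tangent of half this angle, whatever the lens; pixels are square), "cx", "cy" (the principal point, pixels), "cam_to_world" (4x4, takes a point from camera to world coordinates). Camera axes: x right, y down, z forward; pixel columns grow to the right and rows downward; lengths in mm; the calibration is good to about 2 mm. The wrist camera is an equidistant fisheye: a pixel r from the principal point sees the ray r / f radians off the axis. A picture is of the moment at which its call begins.
- manip.sign_off(): hands the job in; it is judged then, once.
The state is a dict: "clock": time; "joints": joint angles; "qd": joint speeds; "effort": joint torques, N m; "eef_pos": TCP position; "eef_rot": TCP orientation; "wrist_force": force on the tool from outside, world axes, zero at the start; "moment": the same for the moment, N m; "finger_gap": finger opening in mm; "finger_force": force on a finger pad.
Only numpy, scipy, OpenCV 4.12 (cv2) and the standard library are available. Lean on these libraries where they do the work, as an engineer would, in place of code of your own. Each camera call takes 0.05 s, during which the arm holds its last target. There are 200 camera calls.

## Working session

There is one attempt and no reset: what is moved stays moved. The work goes in short steps, Python scripts to look and compute and a tool call to move; the robot and the scene stay as the last step left them, time stands still between calls to the robot, and variables do not carry over. Pictures are saved under pics/ and viewed, at most 13 in all, crops included, and the job is handed in when it is done.

Besides the shell and the picture viewer there is one more tool, called after "Call:" as name(argument=value, ...), one argument or row to a line, values as JSON. servo_tool: Moves the arm, as the interface text tells. Its arguments: {"type":"object","properties":{"motion":{"type":"array"},"newtons":{"type":"number"}},"required":["motion"]}

```bash
ls; mkdir -p pics; cat > h.py <<'E'
import numpy as np, cv2
from cell import manip
def snap(n,save=None):
    c=manip.camera(n)
    if save: cv2.imwrite('pics/'+save,cv2.cvtColor(c['frame'],cv2.COLOR_RGB2BGR))
    np.savez('/tmp/%s.npz'%n,**{k:np.asarray(v) for k,v in c.items()})
    return c
def load(n): return {k:v for k,v in np.load('/tmp/%s.npz'%n).items()}
def ray(c,uv,fish=False):
    uv=np.atleast_2d(np.asarray(uv,float)); f=240/np.tan(np.radians(float(c['vfov']))/2)
    d=(uv-[float(c['cx']),float(c['cy'])])/f
    if fish:
        r=np.linalg.norm(d,axis=1,keepdims=True)+1e-12
        v=np.c_[d/r*np.sin(r),np.cos(r)]
    else: v=np.c_[d,np.ones(len(d))]
    T=np.asarray(c['cam_to_world']); return T[:3,3],v@T[:3,:3].T
def onz(c,uv,z,fish=False):
    o,v=ray(c,uv,fish); return o+v*((z-o[2])/v[:,2])[:,None]
def cloud(c):
    v,u=np.mgrid[0:480,0:640]; f=240/np.tan(np.radians(float(c['vfov']))/2); z=c['range_z']
    p=np.stack([(u-float(c['cx']))/f*z,(v-float(c['cy']))/f*z,z],-1)
    T=np.asarray(c['cam_to_world']); return p@T[:3,:3].T+T[:3,3]
E
python3 - <<'E'
from h import *
for n in('scene','top','wrist'):
    c=snap(n,n+'0.png'); print(n,c['vfov'],c['cx'],c['cy'],np.round(c['cam_to_world'],3).tolist())
print(manip.read_state())
E
```

```text
pics
scene 57.26719239485193 314.23265633119644 238.03455441895494 [[-0.62, 0.556, -0.554, 1053.038], [0.785, 0.426, -0.45, 310.799], [-0.015, -0.714, -0.7, 656.158], [0.0, 0.0, 0.0, 1.0]]
top 43.08211834766611 331.4849357283303 249.77444588971312 [[0.016, -0.995, 0.094, 459.314], [-1.0, -0.017, -0.0, -91.145], [0.002, -0.094, -0.996, 1229.549], [0.0, 0.0, 0.0, 1.0]]
wrist 65.70646984690485 322.4430100220745 235.56143618449588 [[0.351, 0.902, 0.251, 119.703], [0.936, -0.338, -0.095, 541.667], [-0.001, 0.268, -0.963, 383.865], [0.0, 0.0, 0.0, 1.0]]
{'clock': 0.15, 'joints': array([ 1.14538257e+00,  3.00291807e-01,  1.52144260e+00,  4.81126236e-06,
        1.32065504e+00, -6.66011482e-02]), 'qd': array([ 0.00015736,  0.00125264, -0.00142388,  0.00173363,  0.0003061 ,
       -0.0010582 ]), 'effort': array([ 2.50395082e-03, -5.31951141e+01, -3.52827466e+01,  7.09217484e-02,
        2.34875805e-02, -5.71250848e-05]), 'eef_pos': array([193.06313329, 514.79886279, 205.04325327]), 'eef_rot': array([-3.14079794e+00, -5.76784913e-05,  2.78277883e+00]), 'wrist_force': array([ 0.17296735, -0.07199923,  0.18052218]), 'moment': array([ 0.00737134, -0.00608314, -0.01672501]), 'finger_force': 0.0, 'finger_gap': 94.12351490936273}
```

View pics/top0.png

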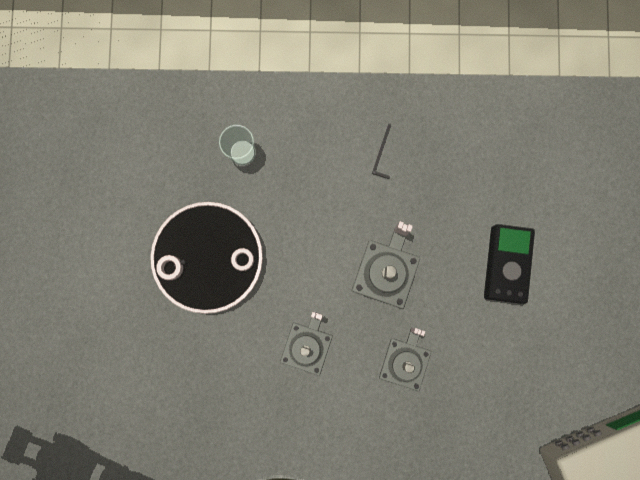

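View pics/scene0.png

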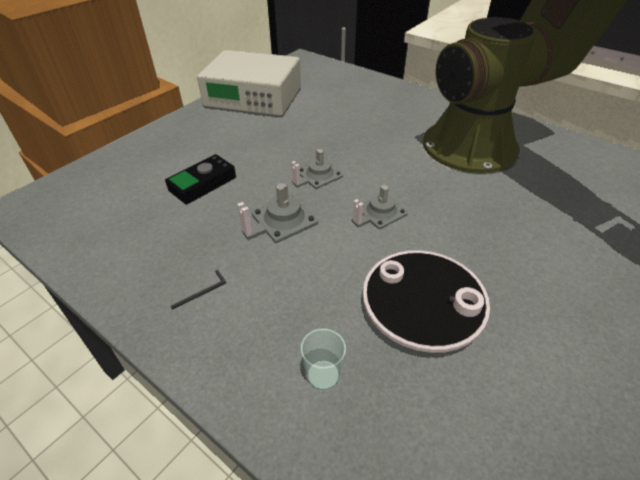

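The top view shows the largest bearing at about (388,272) with its key rest at (404,228). The collar is at (169,267), the spacer at (242,259) and the turntable at (207,258). The scene view agrees, with the collar at (468,301) and its screw to the left at about (452,300). Next I'll measure these.

```bash
python3 - <<'E'
from h import *
c=load('top'); s=load('scene')
f=c['frame']; g=cv2.cvtColor(f,cv2.COLOR_RGB2GRAY)
P=cloud(c)
def blob(m,x0,y0,x1,y1):
    k=np.zeros_like(m); k[y0:y1,x0:x1]=m[y0:y1,x0:x1]; n,l,st,ce=cv2.connectedComponentsWithStats(k.astype(np.uint8))
    return [(st[i].tolist(),ce[i].round(1).tolist()) for i in range(1,n) if st[i][4]>8]
br=(g>170)
for nm,b in (('collar',(155,250,190,285)),('spacer',(225,243,255,275)),('rest',(392,215,418,240)),('shaft',(378,258,402,288))):
    print(nm,blob(br,*b))
Z=P[...,2]
for nm,m,b in (('shaft',(Z>88)&(Z<102),(370,250,410,290)),('rest',(Z>76)&(Z<92),(390,210,420,250)),('collar',(Z>50)&(Z<64),(150,245,192,290)),('spacer',(Z>46)&(Z<58),(220,240,260,280)),('disc',(Z>28)&(Z<41),(140,190,275,325)),('plate',(Z>7)&(Z<17),(340,220,430,320)),('boss',(Z>41)&(Z<49),(340,220,430,320))):
    k=np.zeros_like(m);k[b[1]:b[3],b[0]:b[2]]=m[b[1]:b[3],b[0]:b[2]]
    q=P[k]; print(nm,len(q),q.mean(0).round(1),np.median(q,0).round(1),q.min(0).round(1),q.max(0).round(1), np.argwhere(k).mean(0)[::-1].round(1))
    cnt=max(cv2.findContours(k.astype(np.uint8),0,2)[0],key=cv2.contourArea); print('   ',cv2.minAreaRect(cnt))
A=cv2.resize(f[230:300,150:220],(400,400),interpolation=2); B=cv2.resize(f[215:315,340:440],(400,400),interpolation=2)
C=cv2.resize(s['frame'][275:345,430:500],(400,400),interpolation=2); D=cv2.resize(s['frame'][170:250,235:315],(400,400),interpolation=2)
o=np.vstack([np.hstack([A,B]),np.hstack([C,D])]);o=cv2.resize(o,(600,600))
cv2.imwrite('pics/crop1.png',o[...,::-1])
E
```

```text
collar [([157, 255, 23, 24, 263], [168.2, 266.9]), ([155, 272, 6, 13, 32], [156.7, 279.6])]
spacer [([231, 248, 22, 22, 219], [241.7, 258.8])]
rest [([398, 221, 14, 10, 85], [404.4, 226.3])]
shaft [([387, 267, 8, 10, 62], [389.9, 271.4])]
shaft 116 [ 528.7 -202.3   94. ] [ 528.9 -201.6   93.9] [ 517.6 -213.1   88.6] [ 540.4 -193.7   99.5] [390.4 271.1]
    ((391.0, 271.0), (12.0, 10.0), 90.0)
rest 61 [ 615.5 -229.4   82.9] [ 615.5 -226.3   83.1] [ 606.6 -242.3   77. ] [ 624.6 -215.8   88.8] [404.4 226.1]
    ((400.0000305175781, 224.50001525878906), (4.110960960388184, 6.640782833099365), 18.434947967529297)
collar 339 [532.7 222.8  55.8] [532.4 223.1  55.9] [508.7 194.7  50.1] [555.4 248.7  62.9] [168.6 266.6]
    ((168.59999084472656, 266.800048828125), (24.149532318115234, 24.149534225463867), 26.56505012512207)
spacer 243 [550.9  82.7  50.1] [550.5  82.4  49.9] [530.5  62.5  46.1] [571.9 104.1  56.1] [241.8 258.7]
    ((241.5, 258.5), (21.0, 21.0), 90.0)
disc 8949 [555.5 154.4  34.4] [558.5 154.4  34.4] [446.2  45.3  28. ] [664.6 264.9  41. ] [206.6 256.5]
    ((206.5, 257.0), (110.0, 111.0), 90.0)
plate 1606 [ 535.9 -202.7   11.7] [ 539.  -210.1   11.6] [ 460.5 -267.8    7. ] [ 622.5 -128.5   17. ] [386.6 270.1]
    ((388.0500183105469, 266.35003662109375), (54.70740509033203, 70.20256805419922), 18.434947967529297)
boss 791 [ 528.7 -200.8   44.4] [ 526.5 -200.1   44.3] [ 492.9 -238.6   41. ] [ 624.6 -165.6   49. ] [387.2 272.6]
    ((387.3999938964844, 272.79998779296875), (36.049957275390625, 35.417503356933594), 18.43494987487793)
```

View pics/crop1.png

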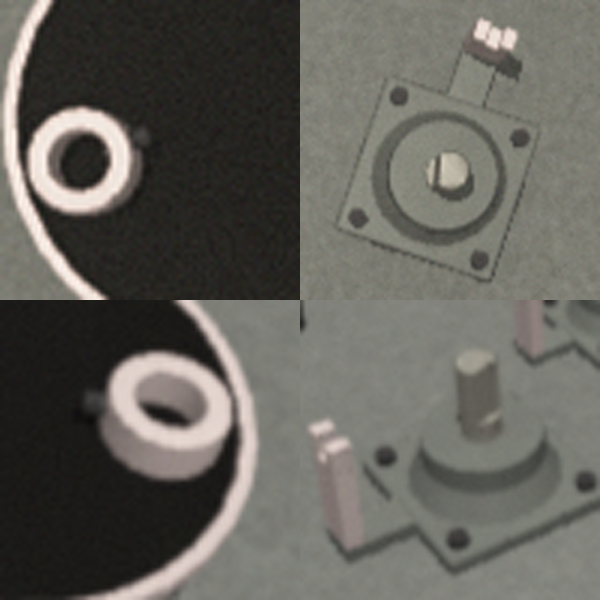

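The crops show the collar ring centred at (168.7,267.3) px and its screw head at about (183,262). The shaft's flat edge is on the image-left (+y) side of the D, and the fork points up and slightly right. I'll compute the angles.

```bash
python3 - <<'E'
from h import *
c=load('top'); s=load('scene')
ct=onz(c,[168.4,266.9],57)[0]; sc=onz(c,[183.1,262.0],46)[0]; print('collar',ct,'screw',sc,np.hypot(*(sc-ct)[:2]),np.arctan2(*(sc-ct)[1::-1]))
cs=onz(s,[430+170/300*70,275+95/300*70],57)[0]; ss=onz(s,[430+93/300*70,275+103/300*70],46)[0]
print('scene collar',cs,ss,np.arctan2(*(ss-cs)[1::-1]))
boss=onz(c,[387.4,272.8],45)[0]; rest=onz(c,[404.4,226.3],84)[0]
hol=onz(c,[[340+(x-300)/3,215+y/3] for x,y in((399,96),(520,138),(480,260),(358,218))],12)
print('boss',boss,'rest',rest,'holes mean',hol.mean(0), [np.arctan2(*(hol[i]-hol[j])[1::-1]) for i,j in((0,3),(1,2))])
e=onz(c,[[340+(x-300)/3,215+y/3] for x,y in((435,158),(441,190))],95); d=e[1]-e[0]; print('flat normal ang',np.arctan2(-d[0]*-1*-1,d[1]), e, np.arctan2(d[1],d[0])+np.pi/2)
E
```

```text
collar [532.04950022 222.85862242  57.        ] screw [542.77867133 197.54645883  46.        ] 27.492194137576423 -1.169879694649893
scene collar [531.10193629 224.39445294  57.        ] [544.1376952  200.09795077  46.        ] -1.0783549373488566
boss [ 528.3637999  -201.26626037   45.        ] rest [ 615.05436657 -229.25088047   84.        ] holes mean [ 527.3229554  -202.38746153   12.        ] [np.float64(-0.312045694622222), np.float64(-0.3110280754476721)]
flat normal ang 1.7643206068147959 [[ 534.98016364 -192.05609239   95.        ]
 [ 515.10000958 -195.95214462   95.        ]] -1.3772720467749973
```

Call:
servo_tool(
  motion=[
    [[0.3,-0.72,0,0,0,0.08,0],[0.3,-0.72,0,0,0,0.08,0],[0.3,-0.72,0,0,0,0.08,0],[0.3,-0.72,0,0,0,0.08,0],[0.3,-0.72,0,0,0,0.08,0],[0.3,-0.72,0,0,0,0.08,0],[0.3,-0.72,0,0,0,0.08,0],[0.3,-0.72,0,0,0,0.08,0]],
  ],
)

```text
clock: 0.95
eef_pos: [343.5, 152.7, 205.6]
eef_rot: [3.142, 0.0, 3.034]
wrist_force: [1.3, 0.6, -0.7]
finger_gap: 94.2
finger_force: 0.0
```

Call:
servo_tool(
  motion=[
    [[0.37,-0.714,-0.05,0,0,0.096,0],[0.37,-0.714,-0.05,0,0,0.096,0],[0.37,-0.714,-0.05,0,0,0.096,0],[0.37,-0.714,-0.05,0,0,0.096,0],[0.37,-0.714,-0.05,0,0,0.096,0],[0.37,-0.714,-0.05,0,0,0.096,0],[0.37,-0.714,-0.05,0,0,0.096,0],[0.37,-0.714,-0.05,0,0,0.096,0],[0.37,-0.714,-0.05,0,0,0.096,0],[0.37,-0.714,-0.05,0,0,0.096,0]],
  ],
)

```text
clock: 1.95
eef_pos: [528.4, -204.4, 179.2]
eef_rot: [3.141, -0.001, -2.95]
wrist_force: [-0.9, 0.6, -0.6]
finger_gap: 93.5
finger_force: 0.0
```

```bash
python3 - <<'E'
from h import *
c=snap('wrist','w1.png'); s=manip.read_state(); print(s['clock'],s['eef_pos'],s['eef_rot'],s['joints'])
E
```

```text
2.0 [ 527.92387528 -202.78255714  179.50748541] [ 3.14064184e+00 -1.22822869e-03 -2.94914315e+00] [-4.31525544e-01  3.56886308e-01  1.50720346e+00  5.64184913e-05
  1.27905520e+00 -2.19478706e+00]
```

View pics/w1.png

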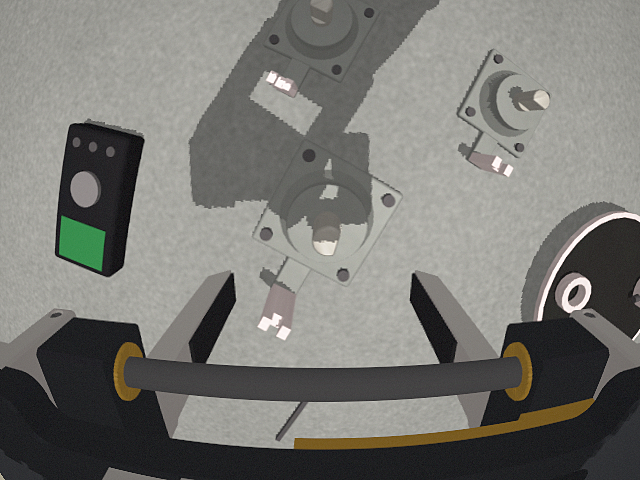

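The wrist view shows the bearing's bolt holes at (309,155), (389,200), (343,275) and (266,234). The shaft top is near (326,243) and the fork near (275,325). I'll zoom in on the shaft.

```bash
python3 - <<'E'
from h import *
c=load('wrist'); f=c['frame']; g=cv2.cvtColor(f,cv2.COLOR_RGB2GRAY)
hs=[]
for u,v in((309,155),(389,200),(343,275),(266,234)):
    w=g[v-12:v+13,u-12:u+13]; m=(w<75).astype(np.uint8); n,l,st,ce=cv2.connectedComponentsWithStats(m); i=1+np.argmin([np.hypot(*(ce[k]-12)) if st[k][4]>20 else 99 for k in range(1,n)]); hs.append(ce[i]+[u-12,v-12])
h=onz(c,hs,12,True); print(np.round(hs,1).tolist(),h.round(1).tolist(),h.mean(0)); print([np.arctan2(*(a)[1::-1]) for a in(h[0]-h[1],h[3]-h[2],h[1]-h[2],h[0]-h[3])])
A=cv2.resize(f[210:270,296:356],(600,600),interpolation=cv2.INTER_CUBIC); cv2.imwrite('pics/w1c.png',A[...,::-1])
E
```

```text
[[308.6, 155.2], [384.9, 195.6], [342.6, 270.0], [262.0, 229.0]] [[472.5, -228.7, 12.0], [495.9, -150.5, 12.0], [577.1, -174.9, 12.0], [550.6, -260.2, 12.0]] [ 524.01292477 -203.57161764   12.        ]
[np.float64(-1.8617854350754324), np.float64(-1.8721834756380136), np.float64(2.8498321085525506), np.float64(2.7575863623253087)]
```

View pics/w1c.png

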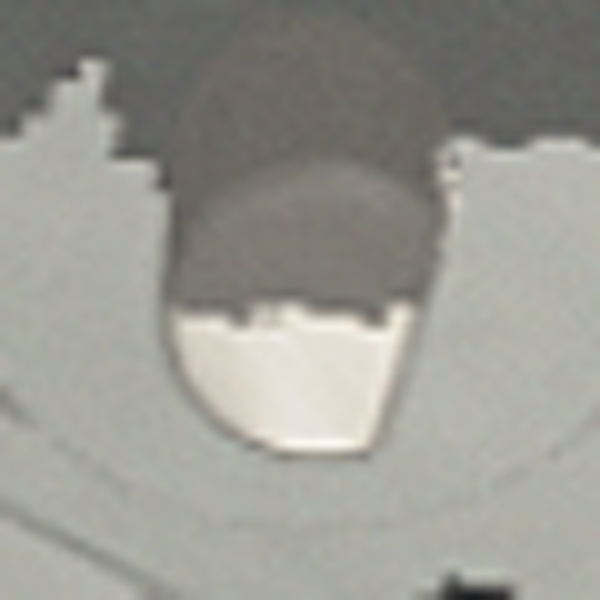

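The crop shows the D-shaped top, lower half lit. Its straight flat edge runs from crop (437,215) to (377,448), that is about px (339.7,231.5) to (333.7,254.8).

```bash
python3 - <<'E'
from h import *
c=load('wrist')
p=lambda L:onz(c,[[296+x/10-.5,210+y/10-.5] for x,y in L],95,True)
e=p([(437,215),(413,310),(395,380),(377,448)]); print(e.round(1))
for i,j in((0,3),(1,3),(0,1)): d=e[i]-e[j]; print(np.arctan2(d[1],d[0])-np.pi/2+np.pi, np.arctan2(d[1],d[0]))
r=p([(166,300),(172,355),(200,408),(245,442),(300,455),(345,456)]);A=np.c_[2*r[:,:2],np.ones(len(r))]
x=np.linalg.lstsq(A,(r[:,:2]**2).sum(1),rcond=None)[0]; print('circle',x[:2],np.sqrt(x[2]+x[0]**2+x[1]**2))
from scipy.optimize import least_squares
q=least_squares(lambda q:np.hypot(*(r[:,:2]-q).T)-12,x[:2]);print(q.x,q.fun)
h=onz(c,[[308.9,155.5],[388.7,200.5],[343,275],[266,234]],12,True);print(h.round(1).tolist(),h.mean(0),[np.arctan2(*a[1::-1]) for a in(h[2]-h[1],h[3]-h[0])],np.arctan2(*(h[1]-h[0])[1::-1])-np.pi/2,np.arctan2(*(h[2]-h[3])[1::-1])-np.pi/2)
kr=onz(c,[275.5,322.5],84,True);print('rest',kr)
E
```

```text
[[ 517.6 -194.5   95. ]
 [ 525.  -194.8   95. ]
 [ 530.6 -195.    95. ]
 [ 536.1 -195.2   95. ]]
4.671263551499234 3.1004672247043374
4.668584594342148 3.097788267547251
4.675232733264028 3.1044364064691323
circle [ 526.83133748 -201.76973422] 11.05853014601166
[ 525.86790782 -201.19258606] [-0.24630775 -0.02468785  0.24408397  0.19322032 -0.18393497 -0.14736908]
[[472.8, -228.3, 12.0], [499.8, -145.8, 12.0], [582.3, -173.4, 12.0], [554.8, -255.6, 12.0]] [ 527.40377511 -200.77293625   12.        ] [np.float64(-0.3222125223686943), np.float64(-0.32094676298165103)] -0.3169454165729293 -0.322378982363273
rest [[ 608.20554735 -229.59105135   84.        ]]
```

Call:
servo_tool(
  motion=[
    [[-0.001,0.002,-0.03,0,0,-0.037,0],[-0.001,0.002,-0.07,0,0,-0.074,0],[-0.001,0.002,-0.11,0,0,-0.074,0],[-0.001,0.002,-0.15,0,0,-0.074,0],[-0.001,0.002,-0.19,0,0,-0.074,0.3],[-0.001,0.002,-0.22,0,0,-0.074,0.5],[-0.001,0.002,-0.235,0,0,-0.074,0.6],[-0.001,0.002,-0.235,0,0,-0.074,0.6],[-0.001,0.002,-0.235,0,0,-0.074,0.6],[-0.001,0.002,-0.235,0,0,-0.074,0.6]],
  ],
  newtons=8,
)

```text
clock: 3.0
eef_pos: [528.0, -201.0, 63.9]
eef_rot: [-3.141, 0.001, 3.103]
wrist_force: [-0.3, 0.6, 0.4]
finger_gap: 49.1
finger_force: 0.0
```

Call:
servo_tool(
  motion=[
    [[0,0,0,0,0,0,0.7],[0,0,0,0,0,0,0.72],[0,0,0,0,0,0,0.74],[0,0,0,0,0,0,0.76],[0,0,0,0,0,0,0.78],[0,0,0,0,0,0,0.8],[0,0,0,0,0,0,0.85],[0,0,0,0,0,0,0.85],[0,0,0,0,0,0,0.85]],
  ],
  newtons=8,
)

```text
clock: 3.9
eef_pos: [527.6, -203.2, 63.1]
eef_rot: [-3.138, 0.001, 3.103]
wrist_force: [-0.6, -15.7, -3.5]
finger_gap: 19.3
finger_force: 8.0
```

Call:
servo_tool(
  motion=[
    [[0,-0.004,0,0,0,0,0.85],[0,-0.004,0,0,0,0,0.85],[0,-0.004,0,0,0,0,0.85],[0,-0.004,0,0,0,0,0.85]],
  ],
  newtons=10,
)

```text
clock: 4.3
eef_pos: [527.6, -203.3, 63.0]
eef_rot: [-3.141, 0.0, 3.103]
wrist_force: [-1.2, -5.6, 1.3]
finger_gap: 19.2
finger_force: 9.9
```

```bash
python3 -c "
from h import *
s=manip.read_state(); print(s['eef_pos'],s['eef_rot'],s['wrist_force'],s['moment'],s['finger_gap'],s['joints'])"
```

```text
[ 527.59836025 -203.30766208   63.03793422] [-3.14096704e+00  5.32298626e-05  3.10333050e+00] [-1.20459798 -5.58162789  1.296476  ] [-0.86191962  0.30991219 -0.0218745 ] 19.206131102968605 [-4.32318960e-01  4.88655866e-01  1.61368948e+00 -6.46529403e-04
  1.03895806e+00 -1.96452533e+00]
```

Call:
servo_tool(
  motion=[
    [[-0.0005,-0.0021,0,0,0,-0.0366,0.85],[-0.001,-0.002,0,0,0,-0.0732,0.85],[-0.0015,-0.0019,0,0,0,-0.1098,0.85],[-0.002,-0.0017,0,0,0,-0.1464,0.85],[-0.0024,-0.0014,0,0,0,-0.183,0.85],[-0.0028,-0.0011,0,0,0,-0.2196,0.85],[-0.0032,-0.0007,0,0,0,-0.2562,0.85],[-0.0035,-0.0003,0,0,0,-0.2928,0.85],[-0.0035,-0.0003,0,0,0,-0.2928,0.85]],
  ],
  newtons=20,
)

```text
clock: 5.2
eef_pos: [525.7, -202.9, 63.0]
eef_rot: [-3.141, -0.001, 2.182]
wrist_force: [-4.0, -1.0, 4.0]
finger_gap: 19.4
finger_force: 19.9
```

```bash
python3 -c "
from h import *
s=manip.read_state(); print(s['eef_pos'],s['eef_rot'],s['wrist_force'],s['moment'],s['finger_gap'],s['joints'])"
```

```text
[ 525.69707506 -202.94457096   63.03579298] [-3.14129032e+00 -5.16205533e-04  2.18173142e+00] [-3.97259886 -0.97255754  4.03472887] [-0.17185386  0.8052171  -0.06641319] 19.431272403998648 [-4.33416457e-01  4.85417252e-01  1.61869648e+00 -2.35293493e-06
  1.03807714e+00 -1.04435043e+00]
```

Call:
servo_tool(
  motion=[
    [[-0.001,0.0004,0,0,0,-0.0366,0.85],[-0.0013,0.0009,0,0,0,-0.0732,0.85],[-0.0015,0.0013,0,0,0,-0.1098,0.85],[-0.0018,0.0018,0,0,0,-0.1464,0.85],[-0.002,0.0023,0,0,0,-0.183,0.85],[-0.002,0.0028,0,0,0,-0.2196,0.85],[-0.002,0.0033,0,0,0,-0.2562,0.85],[-0.0018,0.0038,0,0,0,-0.2944,0.85],[-0.0018,0.0038,0,0,0,-0.2944,0.85],[-0.0018,0.0038,0,0,0,-0.2944,0.85]],
  ],
  newtons=20,
)

```text
clock: 6.2
eef_pos: [524.8, -201.2, 63.0]
eef_rot: [-3.141, -0.0, 1.265]
wrist_force: [-5.4, -0.6, 5.7]
finger_gap: 19.6
finger_force: 20.0
```

```bash
python3 -c "
from h import *
s=manip.read_state(); print(s['eef_pos'],s['eef_rot'],s['wrist_force'],s['moment'],s['finger_gap'],s['joints'])
snap('top','t2.png')"
```

```text
[ 524.83544696 -201.16179019   63.03813201] [-3.14114775e+00 -9.06996817e-05  1.26475314e+00] [-5.42721984 -0.62883791  5.68589783] [-0.14247524  0.93067381 -0.01283324] 19.647491733201377 [-4.31194393e-01  4.82542470e-01  1.62312214e+00  4.00377720e-05
  1.03638079e+00 -1.25171624e-01]
```

Call:
servo_tool(
  motion=[
    [[-0.002,0.0007,0,0,0,0,0.85],[-0.002,0.0007,0,0,0,0,0.7],[-0.002,0.0007,0,0,0,0,0.5],[-0.002,0.0007,0,0,0,0,0.3],[-0.002,0.0007,0,0,0,0,0.1],[-0.002,0.0007,0,0,0,0,0],[-0.002,0.0007,0.06,0,0,0,0],[-0.002,0.0007,0.14,0,0,0,0],[-0.002,0.0007,0.24,0,0,0,0],[-0.002,0.0007,0.24,0,0,0,0]],
  ],
)

```text
clock: 7.25
eef_pos: [526.1, -201.9, 189.6]
eef_rot: [3.131, 0.001, 1.259]
wrist_force: [-0.8, -0.5, -0.6]
finger_gap: 87.7
finger_force: 0.0
```

```bash
python3 - <<'E'
from h import *
c=snap('wrist','w2.png');f=c['frame']
s=manip.read_state(); print(s['clock'],s['eef_pos'],s['eef_rot'],s['finger_gap'],s['wrist_force'])
o=np.hstack([cv2.resize(f[120:360,200:440],(500,500),interpolation=2)[:,:],np.zeros((500,0,3),np.uint8)])
cv2.imwrite('pics/w2c.png',o[...,::-1])
E
```

```text
7.3 [ 525.10237903 -201.40907029  186.05572597] [3.13578721e+00 6.36292773e-04 1.25885700e+00] 91.49833838558611 [ 0.17838602  0.44263519 -0.38770777]
```

View pics/w2c.png

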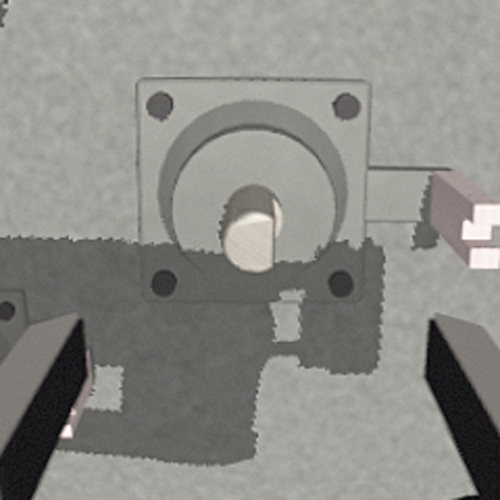

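The flat edge (crop x≈273, y 222 to 268) now faces right, towards the fork. The holes are at crop (160,105), (347,106), (164,283) and (340,283). I'll check the numbers.

```bash
python3 - <<'E'
from h import *
c=load('wrist');g=cv2.cvtColor(c['frame'],cv2.COLOR_RGB2GRAY).astype(float); k=.48
h=[]
for x,y in((160,105),(347,106),(340,283),(164,283)):
    u,v=200+x*k,120+y*k; u0,v0=int(round(u)),int(round(v)); w=g[v0-7:v0+8,u0-7:u0+8]; t=(w.min()+np.median(w[[0,-1]]))/2; m=w<t
    yy,xx=np.nonzero(m); h.append([u0-7+xx.mean(),v0-7+yy.mean()])
H=onz(c,h,12,True); print(np.round(h,1).tolist(),H.round(1).tolist(),'centre',H.mean(0).round(1))
a=lambda d:np.arctan2(d[1],d[0])
print('block ang',a(H[1]-H[0]),a(H[2]-H[3]),a(H[1]-H[2])-np.pi/2,a(H[0]-H[3])-np.pi/2)
e=[]
for v in range(229,247):
    r=g[v,322:342]; d=np.diff(r); i=np.argmin(d); d2=-d[max(i-1,0):i+2]; e.append([322+.5+(np.arange(max(i-1,0),i+2)*d2).sum()/d2.sum(),v])
e=np.array(e); print(e[:,0].round(1))
e=e[abs(e[:,0]-np.median(e[:,0]))<1.5]; E=onz(c,e,95,True); vx,vy,x0,y0=cv2.fitLine(E[:,:2].astype(np.float32),cv2.DIST_HUBER,0,.01,.01).ravel(); print('edge',vx,vy,x0,y0,'normal',np.arctan2(vy,vx)+np.pi/2,np.arctan2(vy,vx)-np.pi/2)
# lower part only
for sl in (slice(0,9),slice(9,18)):
    q=E[sl]; print(np.polyfit(q[:,0],q[:,1],1)) if len(q)>3 else 0
E
```

```text
[[276.4, 170.3], [365.8, 170.7], [363.1, 255.9], [278.2, 255.4]] [[498.9, -147.6, 12.0], [580.7, -174.5, 12.0], [553.8, -256.6, 12.0], [471.8, -229.4, 12.0]] centre [ 526.3 -202.    12. ]
block ang -0.3177747859549669 -0.32038508107758684 -0.31726666141591275 -0.3198412681282896
[327.4 327.2 325.4 323.8 327.3 329.3 329.5 329.4 329.3 329.3 329.5 329.
 329.2 328.9 328.6 327.9 327.5 330.1]
edge 0.38243902 0.9239807 531.0063 -206.2949 normal 2.7491581 -0.3924346
[    2.61488732 -1595.10254737]
[-0.48350298 46.87419373]
```

Call:
servo_tool(
  motion=[
    [[0.013,0.85,0,0,0,0.24,0],[0.013,0.85,0,0,0,0.24,0],[0.013,0.85,0,0,0,0.24,0],[0.013,0.85,0,0,0,0.24,0],[0.013,0.85,0,0,0,0.24,0],[0.013,0.85,0,0,0,0.24,0],[0.013,0.85,0,0,0,0.24,0],[0.013,0.85,0,0,0,0.24,0],[0.013,0.85,0,0,0,0.24,0],[0.013,0.85,0,0,0,0.24,0]],
  ],
)

```text
clock: 8.3
eef_pos: [529.5, 226.8, 181.3]
eef_rot: [-3.139, -0.001, 2.016]
wrist_force: [1.0, -0.6, -0.7]
finger_gap: 93.7
finger_force: 0.0
```

Call:
servo_tool(
  motion=[
    [[0,0,0,0,0,0,0],[0,0,0,0,0,0,0],[0,0,0,0,0,0,0]],
  ],
)

```text
clock: 8.6
eef_pos: [530.6, 222.9, 182.8]
eef_rot: [-3.141, 0.0, 2.011]
wrist_force: [0.3, 0.1, 0.3]
finger_gap: 93.9
finger_force: 0.0
```

```bash
python3 - <<'E'
from h import *
c=snap('wrist','w3.png');f=c['frame']
s=manip.read_state(); print(s['clock'],s['eef_pos'],s['eef_rot'],s['joints'])
cv2.imwrite('pics/w3c.png',cv2.resize(f[140:340,220:420],(600,600),interpolation=2)[...,::-1])
E
```

```text
8.65 [530.66460232 223.01423538 182.92799561] [-3.14154616e+00  5.28729197e-05  2.01108053e+00] [ 3.34245120e-01  3.75190628e-01  1.47405971e+00 -5.97994792e-05
  1.29238295e+00 -1.06022644e-01]
```

View pics/w3c.png

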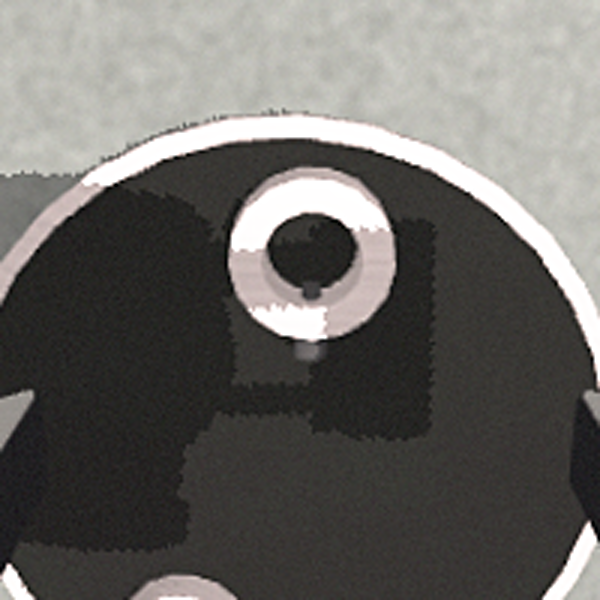

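The wrist crop shows the ring spanning x 228–397 and y 167–340. The screw tip is inside the bore at (311,290) and the screw head is at (309,350).

```bash
python3 - <<'E'
from h import *
from scipy.optimize import least_squares
c=load('wrist');f=c['frame'];g=cv2.cvtColor(f,cv2.COLOR_RGB2GRAY)
m=np.zeros_like(g); m[192:260,292:356]=(g[192:260,292:356]>105)*255
ct=max([q for q in cv2.findContours(m,cv2.RETR_EXTERNAL,cv2.CHAIN_APPROX_NONE)[0]],key=cv2.contourArea).reshape(-1,2)
print(ct.min(0),ct.max(0))
P=onz(c,ct,57,True)[:,:2]
q=least_squares(lambda q:np.hypot(*(P-q[:2]).T)-q[2],[531,223,24],loss='soft_l1').x; print('circle57',q)
o=np.asarray(c['cam_to_world'])[:3,3]; print('cam',o)
C=q[:2]
px=lambda x,y:[220+x/3-.5,140+y/3-.5]
tip=onz(c,px(311,288),49,True)[0]; head=onz(c,px(309,350),48,True)[0]
for t in(tip,head): d=t[:2]-C; print(t,np.hypot(*d),np.arctan2(d[1],d[0]))
d=head-tip; print('tip-head',np.arctan2(d[1],d[0]))
E
```

```text
[296 196] [351 253]
circle57 [530.10256595 225.13117843  24.11016764]
cam [497.31139464 293.11077098 361.71053842]
[534.80201681 214.46248578  49.        ] 11.657866069053732 -1.155879126938605
[542.53664861 196.66846702  48.        ] 31.060140897436472 -1.158927247079781
tip-head -1.1607587015221634
```

Call:
servo_tool(
  motion=[
    [[0.001,0.002,-0.05,0,0,-0.009,0],[0.001,0.002,-0.11,0,0,-0.009,0],[0.001,0.002,-0.17,0,0,-0.009,0],[0.001,0.002,-0.22,0,0,-0.009,0.1],[0.001,0.002,-0.26,0,0,-0.009,0.2],[0.001,0.002,-0.28,0,0,-0.009,0.3],[0.001,0.002,-0.289,0,0,-0.009,0.38],[0.001,0.002,-0.289,0,0,-0.009,0.4],[0.001,0.002,-0.289,0,0,-0.009,0.42],[0.001,0.002,-0.289,0,0,-0.009,0.43]],
  ],
  newtons=5,
)

```text
clock: 9.65
eef_pos: [531.4, 225.2, 39.4]
eef_rot: [3.14, 0.0, 1.984]
wrist_force: [-0.4, 0.4, -1.0]
finger_gap: 53.6
finger_force: 0.0
```

```bash
python3 - <<'E'
from h import *
c=snap('wrist','w4.png');f=c['frame']
s=manip.read_state(); print(s['clock'],s['eef_pos'],s['eef_rot'],s['finger_gap'],s['wrist_force'])
cv2.imwrite('pics/w4c.png',cv2.resize(f[180:480,170:470],(600,600),interpolation=2)[...,::-1])
E
```

```text
9.7 [531.34697725 225.21247261  39.25735764] [3.14032529e+00 8.47515054e-05 1.98424768e+00] 53.40893617220552 [ 0.56888664 -0.06921754 -0.233838  ]
```

View pics/w4c.png

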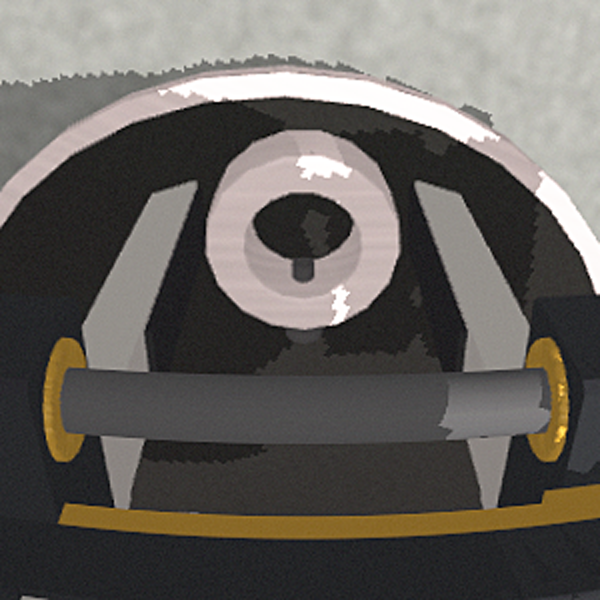

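The ring sits centred between the open fingers at (303,225), with its screw tip (303,270) and head (303,338) pointing straight down the image. That is square to the closing line, so I'll close.

Call:
servo_tool(
  motion=[
    [[0,0,0,0,0,0,0.45],[0,0,0,0,0,0,0.46],[0,0,0,0,0,0,0.47],[0,0,0,0,0,0,0.48],[0,0,0,0,0,0,0.49],[0,0,0,0,0,0,0.5],[0,0,0,0,0,0,0.52],[0,0,0,0,0,0,0.6],[0,0,0,0,0,0,0.6],[0,0,0,0,0,0,0.6]],
  ],
  newtons=5,
)

```text
clock: 10.7
eef_pos: [531.0, 225.1, 38.4]
eef_rot: [-3.142, -0.0, 1.984]
wrist_force: [-0.2, 0.8, 0.2]
finger_gap: 47.1
finger_force: 5.0
```

Call:
servo_tool(
  motion=[
    [[0,0,0,0,0,0,0.65],[0,0,0,0,0,0,0.65],[0,0,0,0,0,0,0.65],[0,0,0.02,0,0,0,0.65],[0,0,0.06,0,0,0,0.65],[0,0,0.12,0,0,0,0.65],[0,0,0.2,0,0,0,0.65],[0,0,0.27,0,0,0,0.65],[0,0,0.27,0,0,0,0.65],[0,0,0.27,0,0,0,0.65]],
  ],
  newtons=25,
)

```text
clock: 11.7
eef_pos: [531.0, 225.0, 174.0]
eef_rot: [3.141, 0.0, 1.984]
wrist_force: [-0.7, 0.2, -2.2]
finger_gap: 46.6
finger_force: 25.0
```

```bash
python3 - <<'E'
from h import *
c=snap('wrist','w5.png');f=c['frame']
s=manip.read_state(); print(s['clock'],s['eef_pos'],s['eef_rot'],s['finger_gap'],s['wrist_force'],s['moment'])
cv2.imwrite('pics/w5c.png',cv2.resize(f[220:400,220:420],(800,600)if 0 else (600,540),interpolation=2)[...,::-1])
E
```

```text
11.75 [530.54579933 224.89720577 172.8082886 ] [-3.14050791e+00 -5.26542282e-05  1.98420543e+00] 46.676978021606935 [ 0.75708708  0.83665151 -1.73840788] [-0.07970355  0.01856889  0.03070132]
```

View pics/w5c.png

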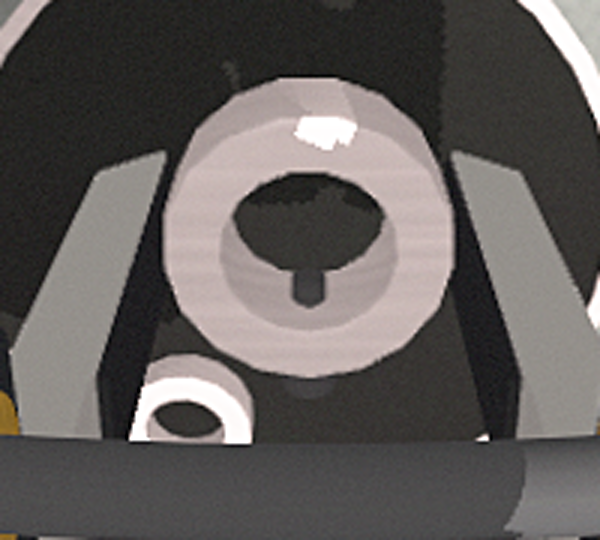

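The collar is held (gap 46.7) and its screw points straight down the image. Its top face spans x 164–455 with the lower edge at y 376, and the bore spans x 220–398 with y 172 to 328. I'll work out its offset from the TCP and the move.

```bash
python3 - <<'E'
from h import *
from scipy.optimize import least_squares
c=load('wrist'); s=manip.read_state(); t=s['eef_pos']; yaw=s['eef_rot'][2]; z=t[2]+18.6
tx=np.array([np.cos(yaw),np.sin(yaw)]); ty=np.array([np.sin(yaw),-np.cos(yaw)])
def fit(L,R,z):
    P=onz(c,[[220+x/3-.5,220+y/3-.5] for x,y in L],z,True)[:,:2]
    q=least_squares(lambda q:np.hypot(*(P-q[:2]).T)-R,t[:2]); d=q.x-t[:2]; print(q.x,'tool x,y off',d@tx,d@ty,q.fun.round(1))
    q=least_squares(lambda q:np.hypot(*(P-q[:2]).T)-q[2],[*t[:2],R]);print('  free R',q.x[2],(q.x[:2]-t[:2])@tx)
fit([(220,250),(240,295),(275,322),(310,328),(345,322),(380,295),(398,250),(308,172)],14,z)
fit([(164,235),(455,232),(310,377),(200,330),(418,328),(245,362),(375,362)],24,z)
fit([(308,305)],0,z-11)
T=np.asarray(c['cam_to_world'])[:3,3]-t; print('cam off',T[:2]@tx,T[:2]@ty,T[2],'q',s['joints'].round(3))
E
```

```text
[531.29653045 223.70513524] tool x,y off -1.3932403389924848 0.20859223222836093 [ 0.4 -0.2  0.1  0.   0.1 -0.1  0.2  0. ]
  free R 14.089743594366828 -1.333003583738368
[530.9805407  224.28746454] tool x,y off -0.7330247562397282 0.15316375270338525 [-0.6 -0.5  0.4 -0.3 -0.6 -0.   0.1]
  free R 23.436158981935094 -1.36835861845038
[537.36376349 209.2605936 ] tool x,y off -17.058335779894932 -0.038156318898201924 [0.]
  free R 8.52919000907415 -8.529168113739118
cam off 77.69981543203531 0.012928881008559046 180.11074714805744 q [ 0.337  0.386  1.483 -0.     1.273 -0.076]
```

Call:
servo_tool(
  motion=[
    [[-0.0092,-0.08,0,0,0,0.03,0.65],[-0.0092,-0.17,0,0,0,0.07,0.65],[-0.0092,-0.27,0,0,0,0.11,0.65],[-0.0092,-0.37,0,0,0,0.15,0.65],[-0.0092,-0.47,0,0,0,0.19,0.65],[-0.0092,-0.57,0,0,0,0.22,0.65],[-0.0092,-0.67,0,0,0,0.25,0.65],[-0.0092,-0.76,0,0,0,0.27,0.65],[-0.0092,-0.82,0,0,0,0.27,0.65],[-0.0092,-0.851,0,0,0,0.27,0.65]],
  ],
  newtons=25,
)

```text
clock: 12.75
eef_pos: [525.4, -202.5, 171.8]
eef_rot: [3.141, -0.003, 2.83]
wrist_force: [0.7, 0.4, -0.8]
finger_gap: 46.9
finger_force: 25.0
```

Call:
servo_tool(
  motion=[
    [[0,0,-0.03,0,0,0,0.65],[0,0,-0.06,0,0,0,0.65],[0,0,-0.1,0,0,0,0.65],[0,0,-0.12,0,0,0,0.65],[0,0,-0.12,0,0,0,0.65],[0,0,-0.12,0,0,0,0.65],[0,0,-0.12,0,0,0,0.65],[0,0,-0.12,0,0,0,0.65]],
  ],
)

```text
clock: 13.55
eef_pos: [526.7, -200.5, 114.2]
eef_rot: [-3.141, 0.001, 2.833]
wrist_force: [-0.3, 0.2, -0.2]
finger_gap: 46.6
finger_force: 25.0
```

```bash
python3 - <<'E'
from h import *
c=snap('wrist','w6.png');f=c['frame']
s=manip.read_state(); print(s['clock'],s['eef_pos'],s['eef_rot'],s['finger_gap'],s['wrist_force'],s['joints'])
cv2.imwrite('pics/w6c.png',cv2.resize(f[220:400,220:420],(600,540),interpolation=2)[...,::-1])
E
```

```text
13.6 [ 526.60446573 -200.47988789  114.07319609] [-3.14146293e+00  9.51080052e-04  2.83247845e+00] 47.037222976469515 [-0.47293374 -0.17142643 -1.44895306] [-4.28753588e-01  4.18763158e-01  1.58283270e+00 -1.68287826e-05
  1.13903703e+00 -1.69042862e+00]
```

View pics/w6c.png

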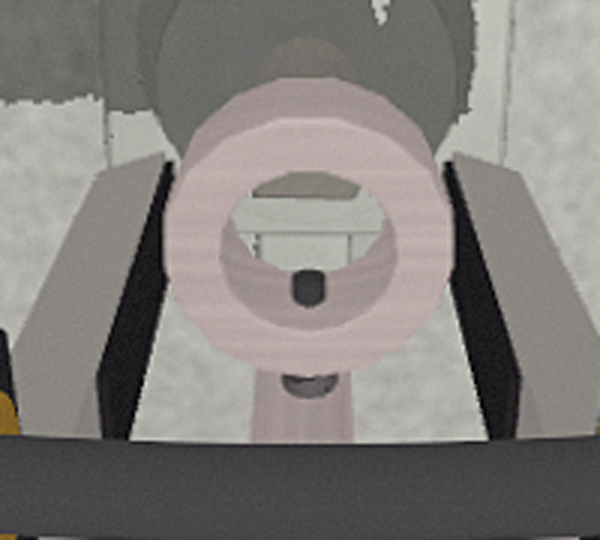

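Through the bore the flat's edge shows level, from crop (255,196) to (362,196). It is centred on the screw tip at (308,288), so the angle and side alignment are good. Next is the fore-aft offset.

```bash
python3 - <<'E'
from h import *
c=load('wrist'); s=manip.read_state(); t=s['eef_pos']; yaw=s['eef_rot'][2]
tx=np.array([np.cos(yaw),np.sin(yaw)]); ty=np.array([np.sin(yaw),-np.cos(yaw)])
for x,y,z in((258,196,95),(308,197,95),(360,197,95),(308,172,t[2]+18.6),(308,328,t[2]+18.6)):
    d=onz(c,[220+x/3-.5,220+y/3-.5],z,True)[0][:2]-t[:2]; print(x,y,'tool x %.2f y %.2f'%(d@tx,d@ty))
d=np.array([527.25,-201.07])-t[:2]; print('axis by contact: tool x,y',d@tx,d@ty)
E
```

```text
258 196 tool x -6.76 y -10.47
308 197 tool x -6.96 y -0.83
360 197 tool x -6.98 y 9.21
308 172 tool x 13.48 y -0.80
308 328 tool x -14.37 y -0.82
axis by contact: tool x,y -0.7944590738191915 -0.3657616396975839
```

Call:
servo_tool(
  motion=[
    [[-0.0008,0.0002,-0.01,0,0,0,0.65],[-0.0008,0.0002,-0.02,0,0,0,0.65],[-0.0008,0.0002,-0.028,0,0,0,0.65],[-0.0008,0.0002,-0.034,0,0,0,0.65],[-0.0008,0.0002,-0.038,0,0,0,0.65],[-0.0008,0.0002,-0.042,0,0,0,0.65],[-0.0008,0.0002,-0.046,0,0,0,0.65],[-0.0008,0.0002,-0.046,0,0,0,0.65],[-0.0008,0.0002,-0.046,0,0,0,0.65]],
  ],
)

```text
clock: 14.5
eef_pos: [526.0, -200.3, 90.5]
eef_rot: [3.142, 0.0, 2.832]
wrist_force: [0.6, 0.0, -0.8]
finger_gap: 46.6
finger_force: 25.0
```

```bash
python3 - <<'E'
from h import *
c=snap('wrist','w7.png');f=c['frame']
s=manip.read_state(); print(s['clock'],s['eef_pos'],s['eef_rot'],s['finger_gap'],s['wrist_force'])
cv2.imwrite('pics/w7c.png',cv2.resize(f[230:350,260:400],(700,600),interpolation=2)[...,::-1])
E
```

```text
14.55 [ 526.06141068 -200.36172389   90.58031899] [-3.14158428e+00  2.51541044e-04  2.83242220e+00] 46.6102041331052 [ 0.81275379 -0.51725379 -1.30554829]
```

View pics/w7c.png

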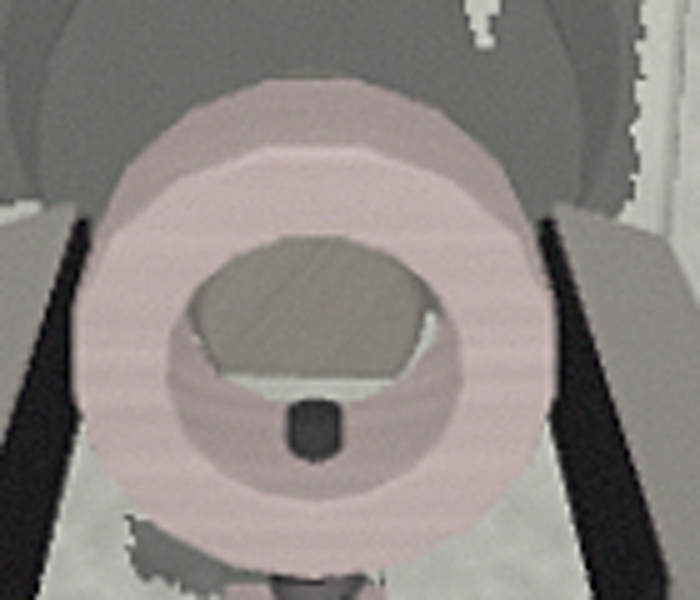

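The shaft top is inside the bore with no contact force. The flat edge runs from (220,375) to (398,380), and the screw tip at (315,400–460) lies just outside it. I'll check the clearances and the flat's angle.

```bash
python3 - <<'E'
from h import *
c=load('wrist'); s=manip.read_state(); t=s['eef_pos']; yaw=s['eef_rot'][2]
tx=np.array([np.cos(yaw),np.sin(yaw)]); ty=np.array([np.sin(yaw),-np.cos(yaw)])
def pt(u,v,z): d=onz(c,[u,v],z,True)[0][:2]-t[:2]; return np.array([d@tx,d@ty])
px=lambda x,y:(260+x/5-.5,230+y/5-.5)
for n,x,y,z in(('flatL',225,375,95),('flatR',395,379,95),('flatmid',309,377,95),('bore near',316,235,t[2]+18.6),('bore far',316,498,t[2]+18.6),('boreL',167,365,t[2]+18.6),('boreR',463,365,t[2]+18.6),('tip top',315,402,t[2]+7.6+3),('shaftL',193,300,95),('shaftR',437,295,95)): print(n,pt(*px(x,y),z).round(2))
# edge slope, subpixel rows per column
g=cv2.cvtColor(c['frame'],cv2.COLOR_RGB2GRAY).astype(float); E=[]
for u in range(306,338):
    col=g[298:310,u]; d=np.diff(col); i=np.argmax(d); w=np.clip(d[max(i-1,0):i+2],0,None); E.append([u,298.5+(np.arange(max(i-1,0),max(i-1,0)+len(w))*w).sum()/w.sum()])
E=np.array(E); print(E[:,1].round(1)); ok=abs(E[:,1]-np.median(E[:,1]))<1; Q=np.array([pt(u,v,95) for u,v in E[ok]]); p=np.polyfit(Q[:,1],Q[:,0],1); print('edge slope rad',p,Q[:,1].min(),Q[:,1].max())
E
```

```text
flatL [ -7.66 -10.03]
flatR [-8.13  7.67]
flatmid [-7.86 -1.29]
bore near [13.84 -0.58]
bore far [-14.29  -0.57]
boreL [  0.35 -14.81]
boreR [ 0.34 13.47]
tip top [-7.65 -0.67]
shaftL [  0.91 -13.16]
shaftR [ 1.46 11.83]
[304.2 304.3 304.5 304.5 304.6 305.  305.1 304.9 305.1 305.1 304.9 305.1
 304.9 305.2 305.3 305.2 305.3 305.2 305.2 305.2 305.2 305.2 305.2 305.2
 305.2 305.3 305.3 305.3 305.3 305.3 305.2 305.3]
edge slope rad [-0.03029965 -7.99600551] -9.245342611124373 6.890222355820923
```

Call:
servo_tool(
  motion=[
    [[0,0,-0.004,0,0,0,0.65],[0,0,-0.008,0,0,0,0.65],[0,0,-0.012,0,0,0,0.65],[0,0,-0.016,0,0,0,0.65],[0,0,-0.02,0,0,0,0.65],[0,0,-0.02,0,0,0,0.65]],
  ],
)

```text
clock: 15.15
eef_pos: [525.8, -200.3, 80.1]
eef_rot: [3.142, -0.001, 2.832]
wrist_force: [0.2, 0.1, -0.7]
finger_gap: 46.9
finger_force: 25.0
```

Call:
servo_tool(
  motion=[
    [[0,0,-0.004,0,0,0,0.65],[0,0,-0.008,0,0,0,0.65],[0,0,-0.012,0,0,0,0.65],[0,0,-0.016,0,0,0,0.65],[0,0,-0.02,0,0,0,0.65],[0,0,-0.022,0,0,0,0.65],[0,0,-0.022,0,0,0,0.65],[0,0,-0.022,0,0,0,0.65]],
  ],
)

```text
clock: 15.95
eef_pos: [526.0, -200.3, 69.5]
eef_rot: [-3.142, 0.0, 2.832]
wrist_force: [0.5, 0.5, -1.9]
finger_gap: 46.8
finger_force: 25.0
```

```bash
python3 - <<'E'
from h import *
c=snap('wrist','w8.png');f=c['frame']; P=cloud(snap('scene','s8.png')); snap('top','t8.png')
s=manip.read_state(); print(s['clock'],s['eef_pos'],s['eef_rot'],s['finger_gap'],s['wrist_force'],s['moment'])
sc=load('scene')['frame'][150:250,230:350]
cv2.imwrite('pics/f8.png',np.hstack([cv2.resize(f[230:350,260:400],(400,343),interpolation=2),cv2.resize(sc,(400,343),interpolation=2)])[...,::-1])
E
```

```text
16.1 [ 526.03525209 -200.34162527   69.54230931] [-3.14156343e+00  1.94986746e-04  2.83246740e+00] 46.82360779633674 [-0.07271486  0.00843613 -1.19917533] [0.01400935 0.01986018 0.01652699]
```

View pics/f8.png

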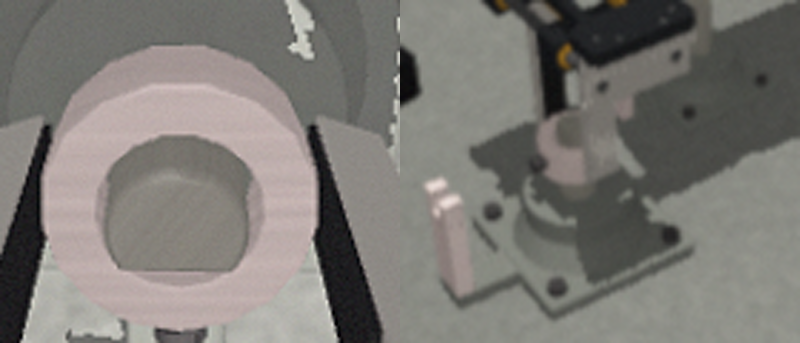

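The collar is on the shaft with its screw at the fork side. The flat edge is level in the bore, from (118,270) to (238,271). There is no contact force, and the collar's middle is at about 77 mm. I'll hand in.

```bash
python3 -c "
from cell import manip
print(manip.sign_off())"
```

```text
the job is handed in; nothing more can be done
None
```

I turned the shaft so its flat faces the key rest to within about half a degree. The collar is held level and motionless over it, set-screw square on the flat and collar middle at about 77 mm, and I handed the job in at about 16 s; I don't have the verdict.

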